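# Take the red box out of the middle of a stack and restack

## Robot

A 6-joint arm with a two-finger parallel gripper is mounted at the origin on a cart in front of the work surface, level with it; the furniture and walls round the work are solid. World frame = base frame: x ahead of the robot, y to its left, z up, the work surface at z = 0. Lengths are in mm, angles in rad, forces in N, time in s.
With the tool pointing down it reaches from about 275 to 825 mm from the base axis. Payload 5.2 kg.
Tool frame: the origin (TCP) lies at the very end of the fingers, on their centre line; the grasp point (between the pads) lies 19 mm behind it; z points along the fingers, y is the line along which they close (so a half turn about z gives the same grasp; the last joint's range is limited). The gripper opens to 93 mm and grips with 3 to 60 N. Pads are 15 mm wide; open, the fingers measure 128 mm over their backs; the gripper's body (75 mm by 188 mm) begins 65 mm behind the grasp point.
Start: joints at [0.991, 0.259, 1.535, -0, 1.348, -0.203], TCP at [202.35, 511.429, 218.653] pointing down, gripper open.
Joint ranges: [-3.14, 3.14], [-0.91, 2.08], [0.19, 2.58], [-1.22, 4.36], [0.22, 2.71], [-3.12, 3.12]. Speed limits (rad/s): [2.57, 2.57, 3.14, 3.14, 3.14, 3.14].

## Interface

Orientations are given as [roll, pitch, yaw] about the fixed x, y, z axes, in that order (R = Rz(yaw) Ry(pitch) Rx(roll)).
In Python, from bench import robot gives the robot as it stands. The module is installed in compiled form; this text tells all that it offers. Calls block until the motion is done:
- robot.move_ptp(position, orientation): joint-space move of the TCP to a pose.
- robot.move_linear(position, ori=None, speed=150, f_stop=None): straight line of the TCP; ori=None keeps the orientation; speed is the mean speed in mm/s. With f_stop (N) it stops when the force on the tool has changed by that much, and returns True; else False.
- robot.move_j(angles): joint-space move.
- robot.move_gripper(opening): opening from 0.0 (shut) to 1.0 (fully open); the grip force is fixed at half the most; returns when the fingers have stopped.
- robot.sleep(seconds).
- robot.inverse_kinematics(position, orientation): joint angles nearest the present ones, or None.
- robot.get_image(name): name is "scene" or "top"; returns a dict with "img" (384x512x3 uint8, blue, green, red), "fovy" (degrees; the focal length in pixels is half the picture's height over the tangent of half this angle, whatever the lens; pixels are square), "cx", "cy" (the principal point, pixels), "k1" (the pictures are not rectified: a ray, as slopes to the right and down, at radius r is drawn at 1 + k1 r^2 times it, then the intrinsics apply), "eye" and "orientation" of the camera in the world. Camera axes: x right, y down, z forward; pixel columns grow to the right and rows downward; lengths in mm; the calibration is good to about 2 mm. A picture is of the moment at which its call begins. There is no depth.
A pose or a line that the arm cannot do raises robot.MotionError and nothing moves.
- robot.hand_in(): hands the job in; it is judged then, once.
Readings, each from a call of its own:
- robot.current_t(): time.
- robot.current_qpos(): joint angles.
- robot.current_joint_vel(): joint speeds.
- robot.current_joint_efforts(): joint torques, N m.
- robot.current_tcp_pos(): TCP position.
- robot.current_eef_rot(): TCP orientation.
- robot.current_contact_force(): force on the tool from outside, world axes, zero at the start.
- robot.current_ft_torque(): the same for the moment, N m.
- robot.current_gripper_width(): opening from 0.0 (shut) to 1.0 (fully open).
- robot.current_finger_force(): force on a finger pad.
Only numpy, scipy, OpenCV 4.12 (cv2) and the standard library are available. Lean on these libraries where they do the work, as an engineer would, in place of code of your own. Each camera call takes 0.05 s, during which the arm holds its last target. There are 200 camera calls.

## Task

In one of the two stacks of storage boxes a red box stands between two grey ones. Lift off the grey box on top of it and set it down on the bench, put the red box flat in the middle of the small wooden board, then put that grey box back, squarely on the grey box left at the bottom of the stack, which stays where it is.

Things in the scene. Friction and masses are not known exactly. Their poses are not given: they have to be found in the camera images.
- top_box_mid (a point): The grey plastic storage box on top of the stack that holds the red box: 120 mm long (y), 60 mm wide (x), 64 mm high, flat sides and lid, white band and end clips, about 0.25 kg. The point is its centre, 32 mm above its underside; z up. Closed, rigid; it simply rests on the box below. Grip it across its 60 mm width from above.
- middle_box_mid (a point): The red plastic storage box, in the middle of that stack, the only red one (the other stack is the same but has a yellow box in the middle; it stands to the left or right of this one, at least 20 mm away): 120 mm long (y), 60 mm wide (x), 64 mm high, flat sides and lid, white band and end clips, about 0.25 kg. The point is its centre, 32 mm above its underside; z up. Grip it across its 60 mm width from above.
- base_box_mid (a point): The grey plastic storage box at the bottom of that stack, loose on the bench: 120 mm long (y), 60 mm wide (x), 64 mm high, flat sides and lid, white band and end clips, about 0.25 kg. The point is its centre, 32 mm above its underside; z up. 
- board_mid (a point): Brown wooden board, 150 (x) x 220 (y) x 18 mm, fixed on the right of the bench. The point is the centre of its upper face; y runs along its long side to the robot's left. Left of it the bench is always clear: a free patch 150 mm wide (y), 160 mm deep (x) is centred 200 mm from this point along +y, 18 mm lower. Grey pans 110 to 140 mm high stand about 30 mm behind the board.

How it is judged:
By the outcome, as a careful person would: the job done as asked, in the order asked, and still so for the second after the job is handed in, with the robot touching nothing.
It also fails if it takes over 67 s, if anything falls off the work surface, if the arm or the gripper's body presses on something with over 40 N, if the wrist force passes 120 N, or if a joint passes its speed limit or range.

## Working session

There is one attempt and no reset: what is moved stays moved. The work goes in short steps, each a Python script; the robot and the scene stay as the last script left them, time stands still between calls to the robot, and variables do not carry over. Pictures are saved under pics/ and viewed, at most 10 in all, crops included, and the job is handed in when it is done.

```bash
mkdir -p pics; cat > h.py <<'E'
import numpy as np, cv2
from bench import robot
from scipy.spatial.transform import Rotation as R
def K(c):
    f=c["img"].shape[0]/2/np.tan(np.radians(c["fovy"])/2)
    return np.array([[f,0,c["cx"]],[0,f,c["cy"]],[0,0,1.]])
def rot(c):
    return R.from_euler('xyz',c["orientation"]).as_matrix()
def pix2z(c,uv,z):
    """world points at height z seen at pixels uv"""
    uv=np.array(uv,float).reshape(-1,1,2)
    n=cv2.undistortPoints(uv,K(c),np.array([c["k1"],0,0,0.]))[:,0]
    d=np.c_[n,np.ones(len(n))]@rot(c).T
    e=np.array(c["eye"]); return e+d*((z-e[2])/d[:,2])[:,None]
def proj(c,P):
    q=(np.array(P,float).reshape(-1,3)-c["eye"])@rot(c)
    return cv2.projectPoints(q,np.zeros(3),np.zeros(3),K(c),np.array([c["k1"],0,0,0.]))[0][:,0]
E
python3 - <<'E'
from h import *
for n in("scene","top"):
    c=robot.get_image(n); print(n,{k:v for k,v in c.items() if k!="img"}); cv2.imwrite(f"pics/{n}0.png",c["img"])
E
```

```text
scene {'fovy': 43.18410273908336, 'cx': 253.20356146044662, 'cy': 195.64747909702737, 'k1': 0.055194357640983197, 'eye': array([ 907.91609992,  808.13165077, 1030.9444459 ]), 'orientation': array([-2.33686198, -0.01809765,  2.6864637 ])}
top {'fovy': 45.43891733896606, 'cx': 260.67721232077815, 'cy': 193.61418099998485, 'k1': -0.1796714351023033, 'eye': array([  37.71430755,   84.15316486, 1231.98864673]), 'orientation': array([-2.74441909, -0.00598133, -1.88927264])}
```

View pics/scene0.png

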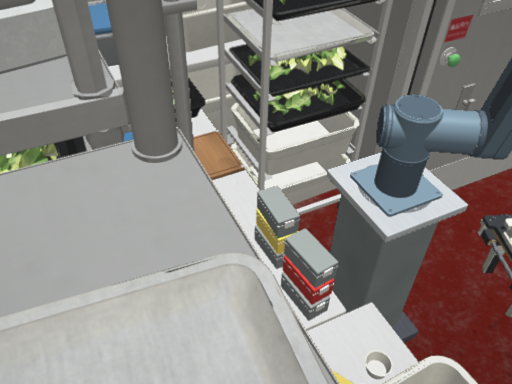

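View pics/top0.png

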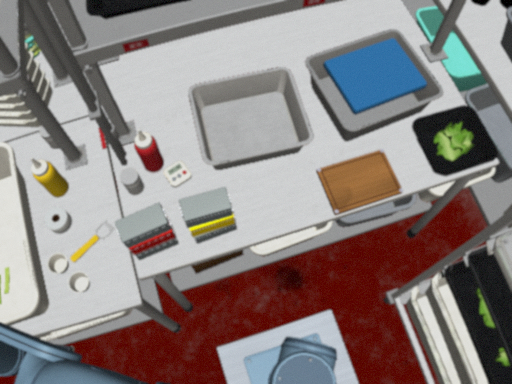

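The red stack is at about (147,230) in the top view and (310,272) in the scene view. The yellow stack is to its right at (208,214), and the board is at (358,181). I'll zoom in to get the corners.

```bash
python3 - <<'E'
import cv2,numpy as np
t=cv2.imread("pics/top0.png");s=cv2.imread("pics/scene0.png")
a=cv2.resize(t[185:275,105:245],None,fx=5,fy=5,interpolation=cv2.INTER_CUBIC)
cv2.imwrite("pics/za.png",a)
b=cv2.resize(t[140:220,310:410],None,fx=4,fy=4,interpolation=cv2.INTER_CUBIC)
d=cv2.resize(s[220:325,245:345],None,fx=4,fy=4,interpolation=cv2.INTER_CUBIC)
o=np.zeros((420,800,3),np.uint8);o[:320,:400]=b;o[:420,400:]=d
cv2.imwrite("pics/zb.png",o)
E
```

```text
(no output)
```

View pics/za.png

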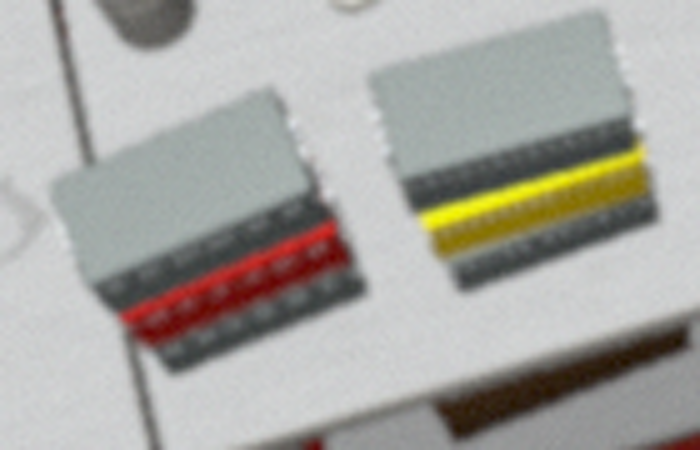

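View pics/zb.png

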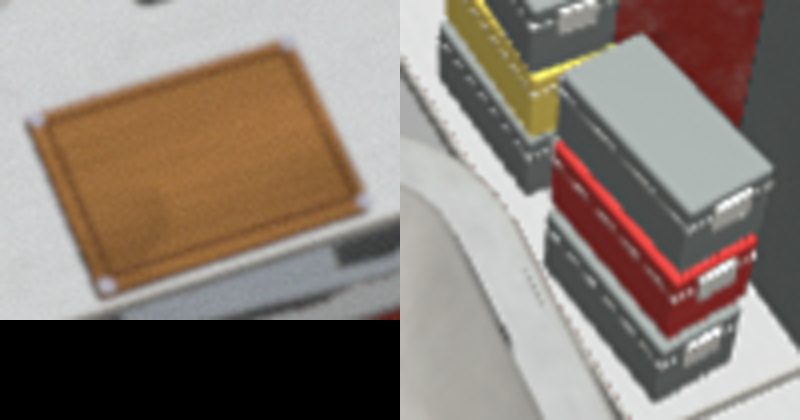

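```bash
python3 - <<'E'
from h import *
np.set_printoptions(precision=1,suppress=True)
t=robot.get_image("top");s=robot.get_image("scene")
A=lambda p:(np.array(p)+.5)/5-.5+[105,185]
B=lambda p:(np.array(p)+.5)/4-.5+[310,140]
D=lambda p:(np.array(p)-[400,0]+.5)/4-.5+[245,220]
def show(n,P):
    m=P.mean(0); e=np.roll(P,-1,0)-P
    print(n,P[:,:2].tolist() if 0 else P[:,:2].round(1).tolist(),"c",m,"len",np.linalg.norm(e,axis=1),"ang",np.degrees(np.arctan2(e[:,1],e[:,0])))
show("top192",pix2z(t,A([(50,187),(272,88),(312,190),(90,283)]),192))
show("sc192",pix2z(s,D([(565,78),(645,35),(773,165),(690,213)]),192))
show("yel192",pix2z(t,A([(370,75),(602,10),(635,115),(403,182)]),192))
show("board",pix2z(t,B([(27,122),(288,40),(368,208),(103,298)]),18))
show("redtop128 front",pix2z(t,A([(118,320),(338,225)]),128))
show("base0 front",pix2z(t,A([(177,373),(367,292)]),0))
show("sc red128",pix2z(s,D([(555,145),(682,280),(757,238)]),128))
show("sc red64",pix2z(s,D([(552,207),(668,338),(752,288)]),64))
show("sc base64",pix2z(s,D([(548,215),(665,350),(740,305)]),64))
show("sc base0",pix2z(s,D([(545,265),(657,400),(733,358)]),0))
E
```

```text
top192 [[489.5, 303.8], [506.0, 186.5], [448.3, 180.2], [435.5, 294.8]] c [469.8 241.3 192. ] len [118.5  58.1 115.3  54.8] ang [ -82.  -173.8   96.4    9.5]
sc192 [[506.2, 191.6], [447.8, 182.4], [433.3, 295.2], [491.6, 303.7]] c [469.7 243.2 192. ] len [ 59.1 113.7  59.  113. ] ang [-171.    97.4    8.3  -82.6]
yel192 [[497.6, 138.4], [495.4, 19.7], [437.0, 20.3], [438.6, 137.0]] c [467.2  78.9 192. ] len [118.6  58.4 116.6  59. ] ang [-91.1 179.4  89.2   1.4]
board [[539.3, -261.6], [542.6, -477.5], [396.6, -477.2], [393.4, -263.8]] c [ 468. -370.   18.] len [215.9 146.  213.5 146. ] ang [-89.1 179.9  90.9   0.8]
redtop128 front [[436.4, 298.0], [451.1, 177.9]] c [443.8 238.  128. ] len [121. 121.] ang [-83.  97.]
base0 front [[442.4, 297.2], [455.6, 182.9]] c [449.  240.1   0. ] len [115.1 115.1] ang [-83.4  96.6]
sc red128 [[506.4, 188.2], [488.3, 302.9], [434.5, 296.5]] c [476.4 262.5 128. ] len [116.1  54.2 130. ] ang [  99.  -173.2  -56.4]
sc red64 [[503.1, 186.4], [487.2, 298.3], [423.7, 289.7]] c [471.3 258.1  64. ] len [113.   64.1 130.3] ang [  98.1 -172.3  -52.5]
sc base64 [[508.3, 190.7], [493.0, 304.5], [436.7, 296.9]] c [479.3 264.   64. ] len [114.8  56.8 128. ] ang [  97.6 -172.3  -56. ]
sc base0 [[502.5, 183.9], [488.1, 299.3], [430.5, 294.0]] c [473.7 259.    0. ] len [116.3  57.8 131.6] ang [  97.1 -174.7  -56.8]
```

Each point agrees with the sizes given. The stack centre is about (470,242) with yaw about 7.5°. The board is at (468,-370) with yaw about 0.9°. Next I'll check IK and wrist range, then lift the top box.

```bash
cat >> h.py <<'E'
def ori(deg,s): return [np.pi,0,np.radians(deg)+s*np.pi/2]
def grip_lift(x,y,deg,z,s,zup,zabove):
    """z: TCP height for the grasp"""
    robot.move_ptp([x,y,zabove],ori(deg,s)); robot.move_linear([x,y,z],speed=120)
    robot.move_gripper(0.0); print("grip w",robot.current_gripper_width(),"F",robot.current_finger_force())
    robot.move_linear([x,y,zup],speed=120)
    print("lifted w",robot.current_gripper_width(),"f",np.round(robot.current_contact_force(),1),"t",robot.current_t())
E
python3 - <<'E'
from h import *
np.set_printoptions(precision=2,suppress=True)
print(robot.current_eef_rot(),robot.current_t())
for s in(1,-1):
  for p,d in(((470,242,270),7.5),((470,242,17),7.5),((465,-170,250),.9),((465,-170,17),.9),((468,-370,250),.9)):
    print(s,p,robot.inverse_kinematics(p,ori(d,s)))
E
```

```text
[-3.14 -0.    2.76] 0.2
1 (470, 242, 270) [ 0.26  0.19  1.5  -0.    1.45  0.13]
1 (470, 242, 17) [ 0.26  0.44  1.83 -0.    0.87  0.13]
1 (465, -170, 250) [-0.58  0.14  1.61  0.    1.39 -0.59]
1 (465, -170, 17) [-0.58  0.4   1.91  0.    0.84 -0.59]
1 (468, -370, 250) [-0.86  0.33  1.37  0.    1.45 -0.87]
-1 (470, 242, 270) [ 0.26  0.19  1.5   0.    1.45 -3.01]
-1 (470, 242, 17) [ 0.26  0.44  1.83 -0.    0.87 -3.01]
-1 (465, -170, 250) [-0.58  0.14  1.61 -0.    1.39  2.55]
-1 (465, -170, 17) [-0.58  0.4   1.91 -0.    0.84  2.55]
-1 (468, -370, 250) [-0.86  0.33  1.37 -0.    1.45  2.27]
```

```bash
python3 - <<'E'
from h import *
grip_lift(470.5,242,7.5,145,1,245,235)
t=robot.get_image("top");s=robot.get_image("scene")
o=np.zeros((480,800,3),np.uint8)
o[:400,:400]=cv2.resize(t["img"][185:285,95:195],None,fx=4,fy=4,interpolation=cv2.INTER_CUBIC)
o[:480,400:]=cv2.resize(s["img"][210:330,245:345],None,fx=4,fy=4,interpolation=cv2.INTER_CUBIC)
cv2.imwrite("pics/l1.png",o)
E
```

```text
grip w 0.6404552989826999 F 29.97664511203766
lifted w 0.6446628992993005 f [ 0.3 -0.  -3.2] t 4.125
```

View pics/l1.png

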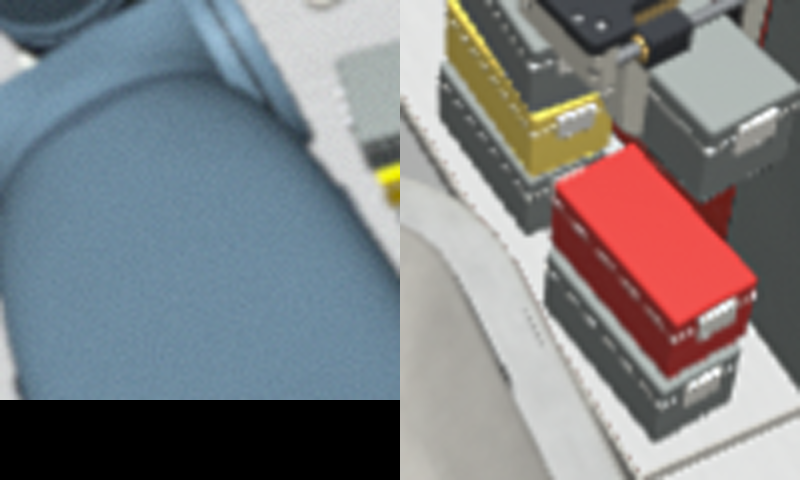

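The top box is held (width 60 mm) and the red lid below it is undisturbed. Next I'll set it on the free patch and measure the red lid.

```bash
cat >> h.py <<'E'
def put(x,y,deg,z,s,zabove,zout):
    robot.move_ptp([x,y,zabove],ori(deg,s)); robot.move_linear([x,y,z+15],speed=150)
    print("stop",robot.move_linear([x,y,z-3],speed=30,f_stop=4),robot.current_tcp_pos())
    robot.move_gripper(1.0); robot.move_linear([x,y,zout],speed=150)
    print("t",robot.current_t())
def lidfit(c,mask_fn,z,roi):
    """centre and yaw of the lid at height z from a colour mask in roi=(r0,r1,c0,c1)"""
    m=np.zeros(c["img"].shape[:2],np.uint8); r0,r1,c0,c1=roi
    m[r0:r1,c0:c1]=mask_fn(c["img"][r0:r1,c0:c1].astype(int))*255
    n,l,st,_=cv2.connectedComponentsWithStats(m); k=1+st[1:,4].argmax()
    ct=max(cv2.findContours((l==k).astype(np.uint8),0,1)[0],key=cv2.contourArea)
    P=pix2z(c,ct.reshape(-1,2),z)[:,:2].astype(np.float32)
    return cv2.minAreaRect(P)
E
python3 - <<'E'
from h import *
put(465,-170,.9,17,1,245,130)
red=lambda i:(i[...,2]>185)&(i[...,1]<110)&(i[...,0]<110)
t=robot.get_image("top");s=robot.get_image("scene")
for c,roi in((t,(185,285,95,195)),(s,(210,330,245,345))): print(lidfit(c,red,128,roi))
gr=lambda i:(i.min(2)>125)&(i.max(2)<190)&(i[...,1]-i[...,2]>3)
print(lidfit(t,gr,64,(130,260,210,330)))
o=np.zeros((480,800,3),np.uint8)
o[:400,:400]=cv2.resize(t["img"][185:285,95:195],None,fx=4,fy=4,interpolation=cv2.INTER_CUBIC)
o[:480,400:]=cv2.resize(t["img"][140:260,220:320],None,fx=4,fy=4,interpolation=cv2.INTER_CUBIC)
cv2.imwrite("pics/l2.png",o)
E
```

```text
stop True [ 464.86466077 -170.00435087   16.7923804 ]
t 9.4667
((468.8281555175781, 288.56146240234375), (35.8717041015625, 64.27657318115234), 71.73027038574219)
((470.6954040527344, 242.85238647460938), (58.88218688964844, 119.4389877319336), 6.647096157073975)
((404.07275390625, -70.96371459960938), (324.1597595214844, 39.65840148925781), 61.21120071411133)
```

View pics/l2.png

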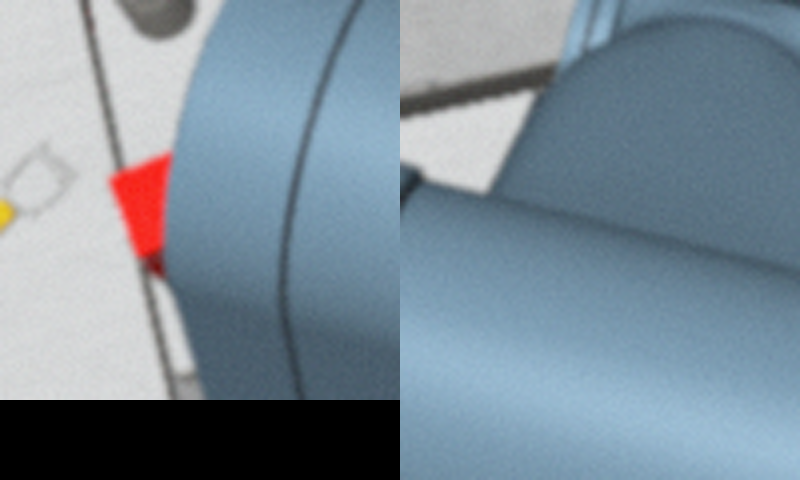

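The arm blocks the top view, but the scene view has the whole red lid: (470.7,242.9), yaw 6.7°, 59×119 mm as expected. Next I'll pick up the red box and put it on the board.

```bash
python3 - <<'E'
from h import *
robot.move_linear([465,-170,235],speed=200)
grip_lift(470.6,242.5,7.0,81,1,235,230)
put(468,-370,.9,35,1,240,150)
robot.move_linear([468,-370,240],speed=200)
t=robot.get_image("top");s=robot.get_image("scene")
gr=lambda i:(i.min(2)>120)&(i.max(2)<195)
print(lidfit(s,gr,64,(250,330,270,340)),lidfit(t,gr,64,(185,285,115,170)))
o=np.zeros((480,800,3),np.uint8)
o[:400,:400]=cv2.resize(t["img"][185:285,95:195],None,fx=4,fy=4,interpolation=cv2.INTER_CUBIC)
o[:480,400:]=cv2.resize(s["img"][210:330,245:345],None,fx=4,fy=4,interpolation=cv2.INTER_CUBIC)
cv2.imwrite("pics/l3.png",o); cv2.imwrite("pics/top3.png",t["img"])
E
```

```text
grip w 0.6404082288225287 F 29.983578622341156
lifted w 0.6444829847430926 f [ 0.6  0.6 -2.3] t 15.2167
stop True [ 467.89642102 -369.95085022   34.8064849 ]
t 20.9917
((472.6383056640625, 250.85702514648438), (60.68511199951172, 131.24781799316406), 8.741301536560059) ((499.129150390625, 248.4142608642578), (306.8141174316406, 126.90941619873047), 0.22534725069999695)
```

View pics/l3.png

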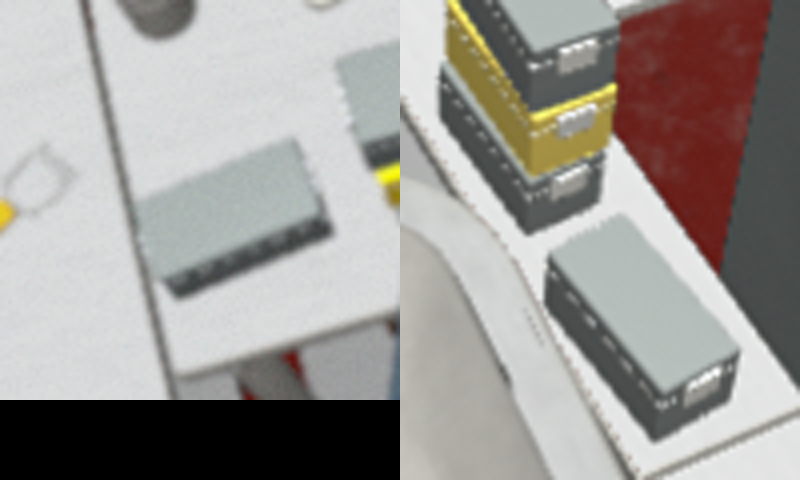

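View pics/top3.png

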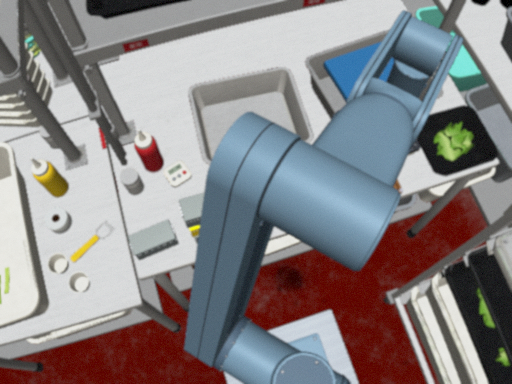

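The base lid is clear in the scene view, with zoomed corners at (547,255), (624,212), (740,350) and (665,393). I'll compute its pose and pick up the grey box again.

```bash
python3 - <<'E'
from h import *
np.set_printoptions(precision=1,suppress=True)
s=robot.get_image("scene"); t=robot.get_image("top")
D=lambda p,o:(np.array(p)-[400,0]+.5)/4-.5+o
A=(np.array([(137,203),(295,138),(326,212),(166,277)])+.5)/4-.5+[95,185]
for n,P in(("s",pix2z(s,D([(547,255),(624,212),(740,350),(665,393)],[245,210]),64)),("t",pix2z(t,A,64)),
  ("red128 manual",pix2z(s,D([(553,187),(632,142),(757,280),(675,330)],[245,210]),128))):
    e=np.roll(P,-1,0)-P; print(n,P.mean(0),np.linalg.norm(e,axis=1),np.degrees(np.arctan2(e[:,1],e[:,0])))
for n,c,uv in(("s",s,(306,286)),("t",t,(152,236))):
    px=cv2.medianBlur(c["img"],3)[uv[1],uv[0]].astype(int); print(n,px)
    m=lambda i:(abs(i-px).max(2)<16)
    print(lidfit(c,m,64,(255,320,270,340) if n=="s" else (210,265,120,180)))
E
```

```text
s [472.6 244.6  64. ] [ 60.5 118.5  55.8 116.7] [-171.7   95.     6.6  -82.7]
t [472.8 239.6  64. ] [115.2  57.9 114.6  57. ] [ -84.  -172.9   95.6    7.8]
red128 manual [471.7 243.1 128. ] [ 61.1 119.6  60.8 118.6] [-170.4   96.1    8.8  -83.8]
s [186 189 181]
((471.6733703613281, 242.8520050048828), (56.871192932128906, 116.45610046386719), 6.1940131187438965)
t [181 183 174]
((471.080810546875, 242.50238037109375), (66.63470458984375, 126.45792388916016), 4.467076301574707)
```

The base lid is at about (471.5,242.6) with yaw about 6.8°. It hasn't moved and lines up with the earlier stack estimate. I'll put the grey box back there.

```bash
python3 - <<'E'
from h import *
grip_lift(465,-170,.9,17,1,245,110)
put(471.3,242.4,6.8,81,1,240,230)
robot.move_ptp([300,480,260],ori(30,1))
print(robot.current_t())
t=robot.get_image("top");s=robot.get_image("scene")
red=lambda i:(i[...,2]>170)&(i[...,1]<110)&(i[...,0]<110)
print("red",lidfit(t,red,82,(120,230,300,410)))
o=np.zeros((480,800,3),np.uint8)
o[:400,:400]=cv2.resize(t["img"][130:230,310:410],None,fx=4,fy=4,interpolation=cv2.INTER_CUBIC)
o[:480,400:]=cv2.resize(s["img"][210:330,245:345],None,fx=4,fy=4,interpolation=cv2.INTER_CUBIC)
cv2.imwrite("pics/l4.png",o)
E
```

```text
grip w 0.6460962704393737 F 29.987540245056152
lifted w 0.6404344496476025 f [-0.1 -0.9 -2.1] t 26.3333
stop True [471.24943316 242.43638285  80.91791348]
t 31.3583
32.4917
red ((469.3963623046875, -371.23291015625), (62.919044494628906, 122.61123657226562), 0.6393355131149292)
```

View pics/l4.png

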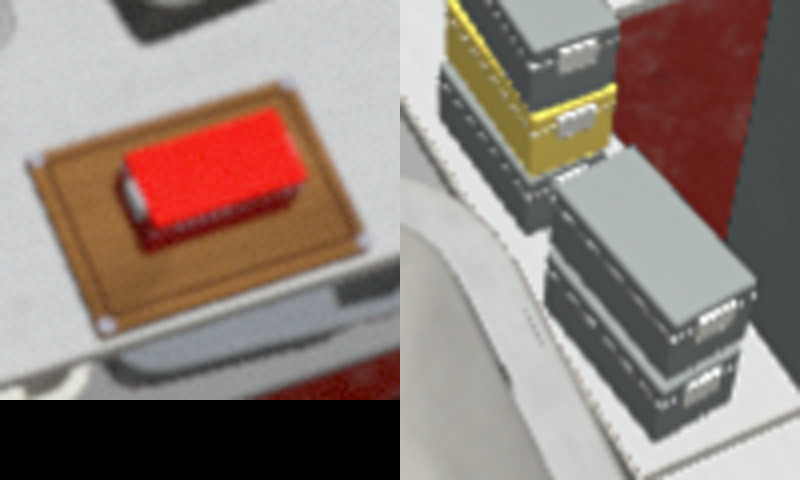

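The red box is flat on the board, within about 2 mm of its centre. The grey box sits squarely on the base at the same pixels the red one had: corners (553,187), (757,280) and (675,330). Handing in.

```bash
python3 -c "
from bench import robot
print(robot.hand_in())"
```

```text
the job is handed in; nothing more can be done
None
```

The job is handed in at about 33 s of the allowed 67 s: by the final pictures, the red box lies flat within about 2 mm of the board's centre, the grey box is back squarely on its base box, and the gripper is clear of everything.

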